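# Dock the gauge blank on the load-port nest by feel and latch it

## Task

Lift the round gauge blank off its white cradle and set it in the metal docking nest. The nest's three pins may be clocked to either side, so press lightly and turn the blank until its slots find the pins, then push it gently fully home, let go, and slide the nest's latch all the way in over the blank's rim. Never force the blank down or round against the pins, and leave the other things on the table alone.

Things in the scene. Friction and masses are not known exactly. Their poses are not given: they have to be found in the camera images.
- blank: Gauge blank, 0.3 to 0.45 kg: aluminium disc 96 mm across, 16 mm thick, black grip bar across its top. Origin: centre of the disc's underside, z up. The bar lies along the blank's x, 50 mm long, 16 mm wide, its top 48 mm above the underside; take it across its width. A low toe (12 mm long, 10 mm high) at the bar's +x end only marks the first slot.
- bar (a point): Middle of the blank's grip bar, 40 mm above the disc's underside; same axes as the blank.
- slots (a point): Centre of the blank's underside, same axes. In the underside are three radial slots, 13 mm wide, 10 mm deep, open at the rim, at 0, 100 and 220 degrees counterclockwise from the blank's +x seen from above: only one orientation fits the pins.
- nest: Docking nest, fixed to the table: round aluminium well, 128 mm outside, 101 mm inside, rim 24 mm above the table, floor 8 mm above it. Origin on the table at the well's centre, z up; its latch is on the -x side. Fully home, the blank lies on the well floor, its underside 8 mm above the table and the disc's top flush with the rim. Do not press or twist the blank on the nest with over 40 N.
- pins (a point): Well's axis at the height of the pin tops, 17 mm above the table; the nest's axes. Three fixed steel pins, 10 mm across, tapered tips, 36 mm from the axis at 0, 100, 220 degrees counterclockwise from a zero that may be -0.6 to +0.6 rad off the nest's +x; this angle is not in the measured pose. With the slots off the pins the blank rides on the pin tops, underside 17 mm above the table.
- pad (a point): Top centre, as found, of the black pad (42 mm across) in the middle of the well, 17 mm above the table. It is held by friction: about 9 N, the blank's weight included, pushes it down 9 mm; it stays down. So the blank does not drop home by its own weight even over the pins.
- latch (a joint): The nest's sliding latch: travel in m, 0 = open (as found), 0.023 = fully in, over the blank's rim. It slides along the nest's +x towards the centre with about 2 N of friction and stays where it is left. Its flat 30 mm wide steel plate runs 26.5 to 32.5 mm above the table, so a blank that is not home blocks it.
- latch_knob (a point): Upright black knob on the latch plate, 14 mm across, from 32 to 68 mm above the table; the point is on its axis 56 mm above the table. It stands 100 mm from the nest's centre on the -x side when open and 77 mm when fully in; axes as the nest's.
- cradle: White storage cradle, fixed: plate 130 mm square, 12 mm high, with four low corner lips reaching 21 mm above the table. The blank lies on the plate at the start. Origin on the table under its centre.
- driver: Screwdriver lying on the table, 170 mm long: leave alone.
- jar: Small white jar, 52 mm across, 65 mm high: leave alone.
- coincase: Flat round clear case, 80 mm across, 20 mm high: leave alone.
Not all that is in view belongs to the job. What is shaped like the blank but red or yellow is not meant. What is shaped like the nest but pink or turquoise is not meant.

How it is judged:
On the way:
1. the blank is fully home on the pins while the latch is still open (z of blank in the frame of nest below 0.0105 m and horizontal distance between blank and nest below 0.005 m and angle between blank's own z axis and vertical below 0.05 rad and value of joint latch below 0.01 m), for 0.2 s.
At the end, for the whole second after the job is handed in: The blank lies level (within 0.05 rad) in the nest's well, within 5 mm of its centre, fully home over the pins (underside at most 10.5 mm above the table), at rest, with the latch slid in at least 19 mm of its 23 mm over the rim (z of blank in the frame of nest below 0.0105 m and horizontal distance between blank and nest below 0.005 m and angle between blank's own z axis and vertical below 0.05 rad and value of joint latch above 0.019 m and linear speed of blank below 0.01 m/s); the robot touches nothing.
It fails at once if the blank is pressed on the nest with more than 45 N (contact force between blank and nest above 45 N).
It fails at once if the screwdriver is moved more than 20 mm (distance of driver from where it was at the start of the episode above 0.02 m).
It fails at once if the jar is moved more than 20 mm (distance of jar from where it was at the start of the episode above 0.02 m).
It fails at once if the clear case is moved more than 20 mm (distance of coincase from where it was at the start of the episode above 0.02 m).
It also fails if it takes over 72 s, if anything falls off the work surface, if the arm or the gripper's body presses on something with over 40 N, if the wrist force passes 120 N, or if a joint passes its speed limit or range.

## Robot

A 6-joint arm with a two-finger parallel gripper is mounted at the origin on the work surface. World frame = base frame: x ahead of the robot, y to its left, z up, the work surface at z = 0. Lengths are in m, angles in rad, forces in N, time in s.
With the tool pointing down it reaches from about 0.225 to 0.875 m from the base axis. Payload 3.4 kg.
Tool frame: the origin (TCP) lies at the very end of the fingers, on their centre line; the grasp point (between the pads) lies 19 mm behind it; z points along the fingers, y is the direction in which the jaws open and shut (so a half turn about z gives the same grasp; the last joint's range is limited). The gripper opens to 85 mm and grips with 20 to 120 N. Pads are 22 mm wide; open, the fingers measure 114 mm over their backs; the gripper's body (76 mm by 85 mm) begins 54 mm behind the grasp point. The pads swing forward as they close: fully open they stand 13 mm farther back than shut.
Start: joints at [-1.285, 0.276, 1.505, -0, 1.361, -0.121], TCP at [0.228, -0.528, 0.231] pointing down, gripper open.
Joint ranges: [-2.89, 2.89], [-0.75, 2.08], [0.22, 2.7], [-1.18, 4.32], [0.11, 2.71], [-2.7, 2.7]. Speed limits (rad/s): [2.57, 2.57, 3.14, 3.14, 3.14, 3.14].

## Interface

Orientations are given as a unit quaternion [w, x, y, z].
In Python, from rig import manip gives the robot as it stands. The module is installed in compiled form; this text tells all that it offers.
- The arm moves only by the tool carry_out, never from a script. Its argument "moves" is one flat list of numbers, 5 for each row, row after row: the opening in per cent of the stroke, from 0 (shut) to 100 (fully open), then the shift along the world's x, y, z in cm, then the turn about the world's z in rad. A call has exactly 10 rows; each row shifts and turns the commanded pose from where the row before left it; what a row does not reach is not made up. A row lasts 1/10 s, in which the tool goes at most 50 mm and 8.59 degrees, less where a joint would pass 70% of its speed; a pose out of reach is approached as far as the arm can. A call is refused whole if a number of a shift passes 5 or a number of a turn 0.15, either way. A call with a gripper value outside its range is refused whole. The fingers move at their own pace and stop on an object; "squeeze" is the grip in N (left out, the last holds). Time passes only in rows, so rows that do not move let the fingers close, or fill a call up. It gives the time, the measured TCP pose, the force and the opening at its end, in the units of the state.
- manip.get_state(): the state, without advancing time (a new reading comes with each control period).
- manip.get_image(name): name is "scene" or "top" or "wrist"; returns the picture (400x640x3 uint8, red, green, blue); there is no depth.
- manip.camera_info(name): a dict with "fov_y" (degrees; the focal length in pixels is half the picture's height over the tangent of half this angle, whatever the lens; pixels are square), "cx", "cy" (the principal point, pixels), "dist" ([k1, k2, p1, p2, k3] as OpenCV has them; the pictures are not rectified), "rvec" (rotation vector, rad) and "tvec" (3), from world to camera coordinates, as OpenCV has them; the wrist camera has in their place "hand_eye" (4x4, takes a point from camera to tool coordinates, whose origin is the TCP and whose axes are the flange's). Camera axes: x right, y down, z forward; pixel columns grow to the right and rows downward; lengths in m; the calibration is good to about 2 mm. A picture is of the moment at which its call begins: read the wrist's pose just before it. camera_info takes no time and is no camera call.
- manip.sign_off(): hands the job in, once; it reports no verdict.
The state is a dict: "clock": time; "qpos": joint angles; "qd": joint speeds; "effort": joint torques, N m; "position": TCP position; "ee_rot": TCP orientation; "contact_force": force on the tool from outside, world axes, zero at the start; "moment": the same for the moment, N m; "width": finger opening in m.
Only numpy, scipy, OpenCV 4.12 (cv2) and the standard library are available. Lean on these libraries where they do the work, as an engineer would, in place of code of your own. Each camera call takes 0.05 s, during which the arm holds its last target. There are 200 camera calls.

## Working session

There is one attempt and no reset: what is moved stays moved. The work goes in short steps, Python scripts to look and compute and a tool call to move; the robot and the scene stay as the last step left them, time stands still between calls to the robot, and variables do not carry over. Pictures are saved under pics/ and viewed, about 8 in all and at most 12, crops included, and the job is handed in when it is done.

Besides the shell and the picture viewer there is one more tool, called after "Call:" in YAML: its name, and indented under it one key for each argument. carry_out: Moves the arm, as the interface text tells. Its arguments: {"type":"object","properties":{"moves":{"type":"array","items":{"type":"number"}},"squeeze":{"type":"number"}},"required":["moves"]}

```bash
mkdir -p pics; cat > h.py <<'E'
import numpy as np, cv2
from rig import manip
def K(n):
    c=manip.camera_info(n); f=200/np.tan(np.radians(c["fov_y"])/2)
    return c,np.array([[f,0,c["cx"]],[0,f,c["cy"]],[0,0,1]]),np.array(c["dist"],float)
def quatR(q):
    from scipy.spatial.transform import Rotation as R
    return R.from_quat([q[1],q[2],q[3],q[0]]).as_matrix()
def pose(n,st=None):
    c,k,d=K(n)
    if n=="wrist":
        st=st or manip.get_state(); T=np.eye(4);T[:3,:3]=quatR(st["ee_rot"]);T[:3,3]=st["position"]
        M=np.linalg.inv(T@np.array(c["hand_eye"]))
        return M[:3,:3],M[:3,3],k,d
    return cv2.Rodrigues(np.array(c["rvec"],float))[0],np.array(c["tvec"],float).ravel(),k,d
def px2w(n,uv,z,st=None):
    R,t,k,d=pose(n,st); uv=np.array(uv,float).reshape(-1,1,2)
    p=cv2.undistortPoints(uv,k,d).reshape(-1,2); r=np.c_[p,np.ones(len(p))]@R; o=-R.T@t
    return o+r*((np.broadcast_to(z,len(p))-o[2])/r[:,2])[:,None]
def w2px(n,P,st=None):
    R,t,k,d=pose(n,st); return cv2.projectPoints(np.array(P,float).reshape(-1,1,3),cv2.Rodrigues(R)[0],t,k,d)[0].reshape(-1,2)
def save(n,f):
    st=manip.get_state(); im=manip.get_image(n); cv2.imwrite("pics/"+f,im[:,:,::-1]); return im,st
E
python3 - <<'E'
from h import *
a,_=save("top","top0.png"); b,_=save("scene","scene0.png"); 
s=manip.get_state(); print(s)
for n in("top","scene"): 
    R,t,k,d=pose(n); print(n,-R.T@t,k[0,0])
print(manip.camera_info("wrist"))
E
```

```text
{'clock': 0.1, 'qpos': array([-1.28502161e+00,  2.76528277e-01,  1.50600334e+00, -2.85177753e-05,
        1.36071723e+00, -1.21006944e-01]), 'qd': array([ 1.34961999e-03, -1.71680572e-03, -7.02181275e-05, -5.00936380e-04,
       -1.63666549e-03,  9.92060701e-04]), 'effort': array([ 2.08889862e-03, -4.17695439e+01, -2.46402472e+01,  2.67324253e-05,
        5.75185273e-03, -1.10021764e-05]), 'position': array([ 0.2273487 , -0.5276267 ,  0.23052948]), 'ee_rot': array([-8.24140899e-04,  9.79386352e-01,  2.01994278e-01, -8.20403360e-05]), 'contact_force': array([ 0.12441845, -0.69858138,  0.35627368]), 'moment': array([-0.02914008,  0.03679408, -0.06964001]), 'width': 0.08522800453462163}
top [0.43574466 0.03976103 1.18125306] 442.4512304973898
scene [0.84223667 0.61622114 0.94765586] 364.66045215240547
{'fov_y': 60.746824987722505, 'cx': 322.609610448246, 'cy': 202.6418164221331, 'dist': array([-0.07270701,  0.        ,  0.        ,  0.        ,  0.        ]), 'hand_eye': array([[ 4.28880385e-04, -9.61820344e-01, -2.73681279e-01,
         6.89166548e-02],
       [ 9.99999804e-01,  5.37505689e-04, -3.21920467e-04,
        -4.55659286e-04],
       [ 4.56734899e-04, -2.73681087e-01,  9.61820385e-01,
        -1.42109584e-01],
       [ 0.00000000e+00,  0.00000000e+00,  0.00000000e+00,
         1.00000000e+00]])}
```

View pics/top0.png

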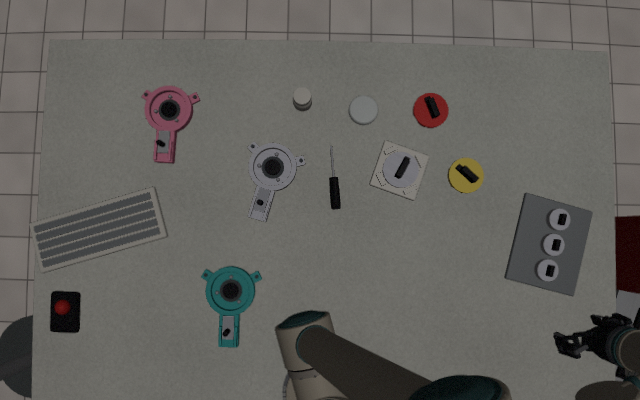

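View pics/scene0.png

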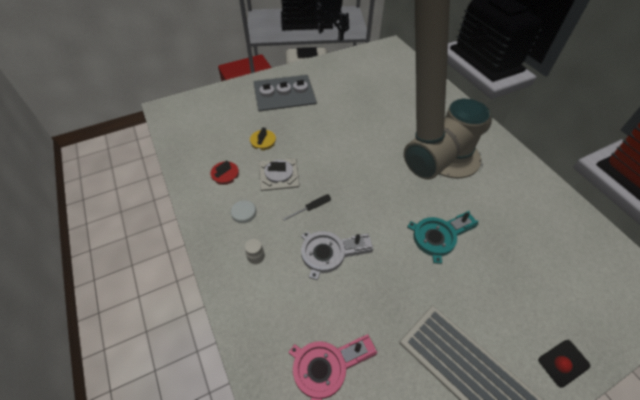

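The top picture shows three discs with bars: red (431,110), yellow (466,175) and an aluminium one on the white cradle (402,169). The aluminium one is the blank. It shows three nests: pink (170,109), turquoise (231,291) and bare metal (272,167), knob at about (260,203). The metal one is the nest. The driver is at (334,180), the jar at (302,98) and the case at (363,110). I'll confirm these in an enlarged crop.

```bash
python3 - <<'E'
from h import *
a=cv2.imread("pics/top0.png")
c=a[130:230,240:440]; cv2.imwrite("pics/crop0.png",cv2.resize(c,None,fx=4,fy=4,interpolation=cv2.INTER_CUBIC))
print(px2w("top",[[402,169],[272,167],[260,203],[334,180],[363,110],[302,98]],[.028,.024,.068,.02,.02,.065]).round(3))
E
```

```text
[[ 0.594 -0.192  0.028]
 [ 0.594  0.151  0.024]
 [ 0.496  0.175  0.068]
 [ 0.563 -0.013  0.02 ]
 [ 0.753 -0.088  0.02 ]
 [ 0.769  0.074  0.065]]
```

View pics/crop0.png

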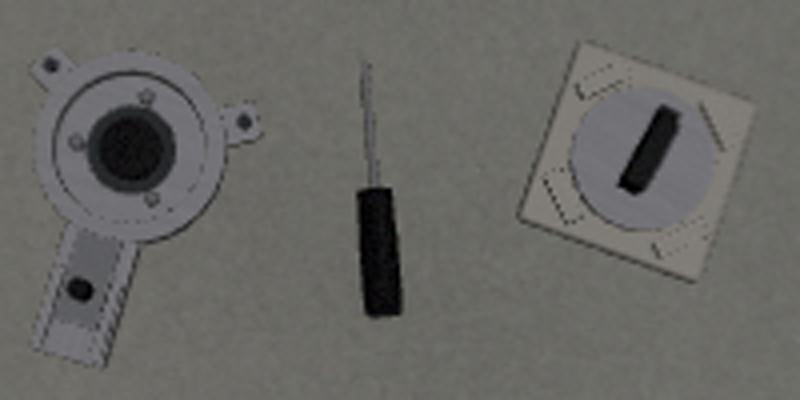

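The crop confirms it. The aluminium blank is on the white cradle, and its bar runs from (630,185) to (668,112). The metal nest has pins at (147,97), (78,143) and (152,199), and the knob is at (80,290). I'll move over the blank now, turning the tool to suit the bar.

```bash
python3 - <<'E'
from h import *
u=np.array([[147,97],[78,143],[152,199]])/4+[240,130]
p=px2w("top",u,.017)[:,:2]; print(p)
# circle fit radius free
A=np.c_[2*p,np.ones(3)];s=np.linalg.solve(A,(p**2).sum(1));print(s[:2],np.sqrt(s[2]+s[:2]@s[:2]))
v=p-s[:2];print(np.degrees(np.arctan2(v[:,1],v[:,0])))
E
```

```text
[[0.62912026 0.13980372]
 [0.59757884 0.18481377]
 [0.56110628 0.13490398]]
[0.59427829 0.14894429] 0.03602100415983113
[ -14.6999344    84.74270288 -157.05910865]
```

Call:
carry_out:
  moves: [100,3.7,3.4,0,-0.09,100,3.7,3.4,0,-0.09,100,3.7,3.4,0,-0.09,100,3.7,3.4,0,-0.09,100,3.7,3.4,0,-0.09,100,3.7,3.4,0,-0.09,100,3.7,3.4,0,-0.09,100,3.7,3.4,0,-0.09,100,3.7,3.4,0,-0.09,100,3.4,3.0,0,-0.08]

```text
clock: 1.1
position: [0.5941, -0.1915, 0.2309]
ee_rot: [-0.0, 0.971, -0.241, -0.0]
contact_force: [-0.3, -0.7, 0.6]
width: 0.0856
```

```bash
python3 - <<'E'
from h import *
a,st=save("wrist","w0.png"); print(st["position"],st["ee_rot"])
print(w2px("wrist",[[.594,-.192,.06]],st))
E
```

```text
[ 0.59411119 -0.19146476  0.2309069 ] [-1.13801923e-04  9.70639416e-01 -2.40539004e-01 -3.13831542e-04]
[[323.15830325 181.3845261 ]]
```

View pics/w0.png

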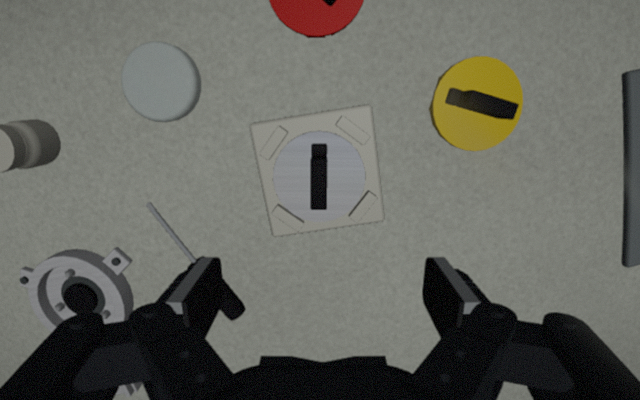

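The wrist view shows the blank at about (320,175) on the cradle. Its bar runs up the picture with the toe at the upper end (319,150), so blank +x is about tool +x. Next I'll measure it more exactly.

```bash
python3 - <<'E'
from h import *
st=manip.get_state(); a=cv2.imread("pics/w0.png"); g=cv2.cvtColor(a,cv2.COLOR_BGR2GRAY)
m=np.zeros_like(g); m[135:220,300:340]=(g[135:220,300:340]<60)
n,l,s,c=cv2.connectedComponentsWithStats(m); i=1+np.argmax(s[1:,4]); print(s[i])
for r in range(s[i][1],s[i][1]+s[i][3],5):
    x=np.where(l[r]==i)[0]; print(r,x.min(),x.max())
r0,h=s[i][1],s[i][3]
rows=np.arange(r0+18,r0+h-4); mid=np.array([np.where(l[r]==i)[0].mean() for r in rows])
P=px2w("wrist",np.c_[mid,rows],.060,st); d=np.polyfit(P[:,0],P[:,1],1); print("bar yaw",np.arctan(d[0]))
# disc edge: radial gradient search at z=.028
R,t,k,dd=pose("wrist",st); best=None
gb=cv2.GaussianBlur(g,(0,0),1).astype(float); th=np.linspace(0,2*np.pi,72,endpoint=False)
def samp(cx,cy,r): 
    q=w2px("wrist",np.c_[cx+r*np.cos(th),cy+r*np.sin(th),0*th+.028],st).astype(np.float32); return cv2.remap(gb.astype(np.float32),q[:,0],q[:,1],cv2.INTER_LINEAR).ravel() if 0 else cv2.remap(gb.astype(np.float32),q[:,:1],q[:,1:],cv2.INTER_LINEAR).ravel()
for cx in np.arange(.582,.606,.0005):
  for cy in np.arange(-.204,-.18,.0005):
    v=np.abs(samp(cx,cy,.0495)-samp(cx,cy,.0465)).mean()
    if best is None or v>best[0]: best=(v,cx,cy)
print(best)
for rr in ([r0,r0+13,r0+h]): print(rr,px2w("wrist",[[319,rr]]*2,[.038,.060],st))
E
```

```text
[311 144  16  65 998]
144 313 325
149 312 326
154 312 325
159 311 326
164 311 326
169 311 326
174 311 326
179 311 326
184 311 326
189 311 325
194 311 325
199 311 325
204 311 325
bar yaw -0.5034066811861825Traceback (most recent call last):
  File "<stdin>", line 17, in <module>
  File "<stdin>", line 14, in samp
  File "h.py", line 21, in w2px
    R,t,k,d=pose(n,st); return cv2.projectPoints(np.array(P,float).reshape(-1,1,3),cv2.Rodrigues(R)[0],t,k,d)[0].reshape(-1,2)
            ~~~~^^^^^^
  File "h.py", line 10, in pose
    c,k,d=K(n)
          ~^^^
  File "h.py", line 4, in K
    c=manip.camera_info(n); f=200/np.tan(np.radians(c["fov_y"])/2)
ValueError: time passes only in moves, steps and waits
```

```bash
sed -i 's/^def K(n)/import functools\n@functools.cache\ndef K(n)/' h.py; python3 - <<'E'
from h import *
st=manip.get_state(); a=cv2.imread("pics/w0.png"); g=cv2.GaussianBlur(cv2.cvtColor(a,cv2.COLOR_BGR2GRAY),(0,0),1).astype(np.float32)
th=np.linspace(0,2*np.pi,72,endpoint=False)
def samp(cx,cy,r):
    q=w2px("wrist",np.c_[cx+r*np.cos(th),cy+r*np.sin(th),0*th+.028],st).astype(np.float32); return cv2.remap(g,q[:,:1],q[:,1:],cv2.INTER_LINEAR).ravel()
print(max((np.abs(samp(x,y,.0495)-samp(x,y,.0465)).mean(),x,y) for x in np.arange(.582,.606,.0005) for y in np.arange(-.204,-.18,.0005)))
print(px2w("wrist",[[318.5,157],[318.5,209],[318.5,144]],[.06,.06,.038],st))
E
```

```text
(np.float32(10.157864), np.float64(0.6009999999999979), np.float64(-0.18099999999999997))
[[ 0.62304762 -0.192765    0.06      ]
 [ 0.57893904 -0.16941203  0.06      ]
 [ 0.63171135 -0.19685289  0.038     ]]
```

```bash
python3 - <<'E'
from h import *
st=manip.get_state()
print(px2w("wrist",[[162,82],[478,103],[319,175],[161,82]],[.02,.016,.028,.02],st).round(4))
print(px2w("top",[[363,110],[466,175],[401,169.5]],[.02,.016,.028]).round(4))
print(px2w("scene",[[243,211],[263,139],[279,172]],[.02,.016,.028]).round(4))
for n in("top","scene"): print(n,K(n)[2],K(n)[1][:2,2], w2px(n,[[.6010,-.181,.028],[.594,-.19,.028],st["position"]]))
E
```

```text
[[ 0.7591 -0.0858  0.02  ]
 [ 0.592  -0.3595  0.016 ]
 [ 0.6027 -0.1818  0.028 ]
 [ 0.7596 -0.0849  0.02  ]]
[[ 0.7527 -0.0883  0.02  ]
 [ 0.5832 -0.3675  0.016 ]
 [ 0.5929 -0.1892  0.028 ]]
[[ 0.7562 -0.0803  0.02  ]
 [ 0.5824 -0.3601  0.016 ]
 [ 0.595  -0.1744  0.028 ]]
top [-0.0716038  0.         0.         0.         0.       ] [318.51641613 198.47035065] [[397.9331599  166.37722765]
 [401.31549411 169.07733573]
 [417.96986911 154.17656139]]
scene [-0.03570665  0.          0.          0.          0.        ] [321.70185371 204.41342807] [[276.58240796 171.26702965]
 [277.48908214 168.80069894]
 [270.34948675 123.76692432]]
```

```bash
python3 - <<'E'
from h import *
st=manip.get_state(); R=quatR(st["ee_rot"]);p=np.array(st["position"])
for q in [[.011,.0427,-.013],[-.011,.0427,-.013],[.011,-.0427,-.013],[-.011,-.0427,-.013]]: print(q,w2px("wrist",[p+R@q],st))
a=cv2.imread("pics/w0.png"); 
t,_=save("top","top1.png")
x=cv2.resize(a[230:370,180:470],None,fx=2.7,fy=2.7,interpolation=cv2.INTER_CUBIC)
x=np.clip(x.astype(float)*2,0,255).astype(np.uint8)
cv2.imwrite("pics/c1.png",x)
E
```

```text
[0.011, 0.0427, -0.013] [[425.58963528 251.4369907 ]]
[-0.011, 0.0427, -0.013] [[420.939775   298.09651934]]
[0.011, -0.0427, -0.013] [[219.1482044  251.31290768]]
[-0.011, -0.0427, -0.013] [[223.77489594 297.96667162]]
```

View pics/c1.png

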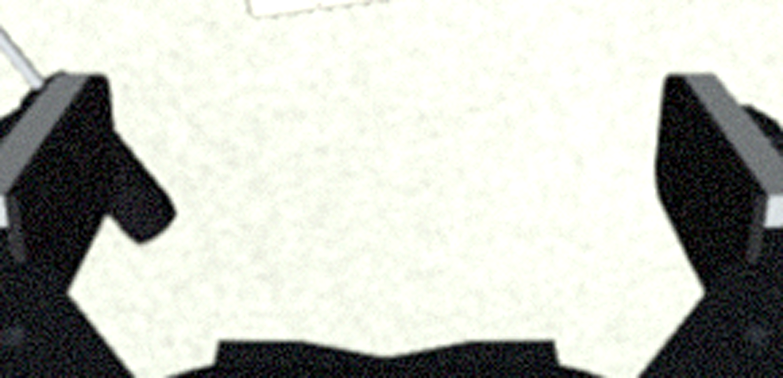

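The pads appear where the hand-eye predicts, within a few pixels, and bar and disc fits agree on (0.601, -0.181). The top camera differs by about 8 mm, so I'll descend partway and check from near.

Call:
carry_out:
  moves: [100,0.2,0.3,-3,-0.02,100,0.2,0.3,-3,0,100,0.2,0.3,-3,0,100,0.1,0.15,-3,0,100,0,0,-1.5,0,100,0,0,0,0,100,0,0,0,0,100,0,0,0,0,100,0,0,0,0,100,0,0,0,0]

```text
clock: 2.2
position: [0.6003, -0.1834, 0.0974]
ee_rot: [0.0, 0.969, -0.249, 0.001]
contact_force: [-0.1, 0.1, -0.4]
width: 0.0855
```

```bash
python3 - <<'E'
from h import *
a,st=save("wrist","w1.png"); print(st["position"],st["ee_rot"],st["contact_force"])
R=quatR(st["ee_rot"]);print("yaw",np.arctan2(R[1,0],R[0,0]))
g=cv2.cvtColor(a,cv2.COLOR_RGB2GRAY)
m=(g<50).astype(np.uint8); m[230:]=0
n,l,s,c=cv2.connectedComponentsWithStats(m)
for i in range(1,n):
    if s[i][4]>300: print(s[i],c[i])
cv2.imwrite("pics/w1b.png",cv2.convertScaleAbs(a[:,:,::-1],alpha=1.7))
print(w2px("wrist",[[.601,-.181,.06],[.601,-.181,.028]],st))
E
```

```text
[ 0.60032341 -0.18344524  0.09741472] [ 2.21581076e-04  9.68514635e-01 -2.48954904e-01  8.99071220e-04] [-0.14903287  0.1021612  -0.44264851]
yaw -0.503202306862839
[499  49  34  91 369] [510.1897019   96.01084011]
[ 529   78  111   50 3442] [587.49564207 102.025276  ]
[ 320  170   27   60 1551] [332.54932302 200.25402966]
[[318.04700894 233.86961683]
 [318.70037924 216.19488797]]
```

View pics/w1b.png

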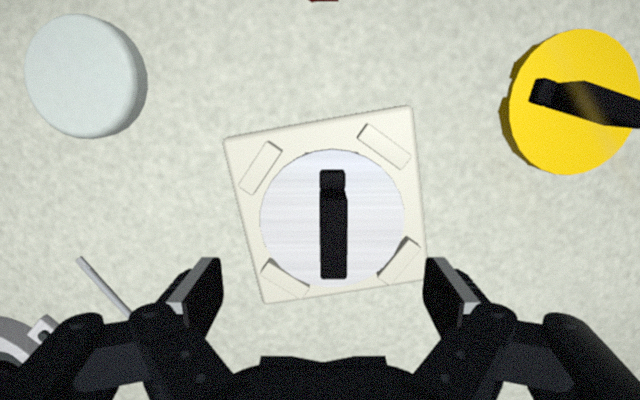

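The blank's bar centre is at about (333,236) and its disc centre at about (332,216). I predicted column 318, so px2w and w2px disagree. I'll test the round trip.

```bash
python3 - <<'E'
from h import *
st=manip.get_state(); print(st["position"])
for n in ("wrist","top"):
    R,t,k,d=pose(n,st); print(n,np.abs(R@R.T-np.eye(3)).max(),np.abs(cv2.Rodrigues(cv2.Rodrigues(R)[0])[0]-R).max())
    P=px2w(n,[[333,236]],.06,st); X=R@P[0]+t; print(P,w2px(n,P,st),k@(X/X[2]))
E
```

```text
[ 0.60023259 -0.18333784  0.09723144]
wrist 1.1102230246251565e-15 1.0824674490095276e-15
[[ 0.59578774 -0.18767183  0.06      ]] [[333. 236.]] [333.00793717 236.02548215   1.        ]
top 2.220446049250313e-16 3.86843335142828e-15
[[ 0.41601041 -0.01069403  0.06      ]] [[333. 236.]] [333.00858814 236.02225345   1.        ]
```

```bash
python3 - <<'E'
from h import *
s0=dict(position=[ 0.59411119,-0.19146476,0.2309069],ee_rot=[-1.13801923e-04,9.70639416e-01,-2.40539004e-01,-3.13831542e-04])
s1=dict(position=[ 0.60032341,-0.18344524,0.09741472],ee_rot=[ 2.21581076e-04,9.68514635e-01,-2.48954904e-01,8.99071220e-04])
print(px2w("wrist",[[318.5,183],[320,175]],[.06,.028],s0))
print(px2w("wrist",[[333.5,234.5],[332,216],[333,279]],[.06,.028,.06],s1))
from scipy.optimize import minimize
def fit(f,st,x0):
    g=cv2.GaussianBlur(cv2.imread(f,0),(0,0),1).astype(np.float32); th=np.linspace(0,2*np.pi,90,endpoint=False)
    S=lambda x,y,r:(lambda q:cv2.remap(g,q[:,:1],q[:,1:],cv2.INTER_LINEAR).ravel())(w2px("wrist",np.c_[x+r*np.cos(th),y+r*np.sin(th),0*th+.028],st).astype(np.float32))
    return max((float(np.abs(S(x,y,.049)-S(x,y,.047)).mean()),x,y) for x in x0[0]+np.arange(-.008,.008,.0005) for y in x0[1]+np.arange(-.008,.008,.0005))
print(fit("pics/w0.png",s0,(.596,-.188)),fit("pics/w1.png",s1,(.596,-.188)))
E
```

```text
[[ 0.5946647  -0.1874202   0.06      ]
 [ 0.59521845 -0.18902083  0.028     ]]
[[ 0.59648177 -0.18843138  0.06      ]
 [ 0.59693994 -0.18866232  0.028     ]
 [ 0.5720325  -0.17495104  0.06      ]]
(7.697406768798828, np.float64(0.5935), np.float64(-0.1875)) (14.663390159606934, np.float64(0.594), np.float64(-0.187))
```

The two views now agree that the blank is at (0.595, -0.188). I'll shift, descend and grip.

Call:
carry_out:
  moves: [100,-0.25,-0.22,0,0,100,-0.25,-0.23,0,0,100,0,0,-1.6,0,100,0,0,-1.6,0,100,0,0,-1.6,0,100,0,0,-1.0,0,100,0,0,-0.6,0,0,0,0,0,0,0,0,0,0,0,0,0,0,0,0]
  squeeze: 45

```text
clock: 3.25
position: [0.5954, -0.1879, 0.0331]
ee_rot: [0.0, 0.969, -0.249, 0.001]
contact_force: [0.2, 1.0, 1.0]
width: 0.0441
```

Call:
carry_out:
  moves: [0,0,0,0,0,0,0,0,0,0,0,0,0,0,0,0,0,0,0,0,0,0,0,0,0,0,0,0,0,0,0,0,0,0,0,0,0,0,0,0,0,0,0,0,0,0,0,0,0,0]

```text
clock: 4.25
position: [0.5954, -0.1877, 0.033]
ee_rot: [0.0, 0.969, -0.249, 0.001]
contact_force: [0.1, 1.0, 6.5]
width: 0.0152
```

Call:
carry_out:
  moves: [0,0,0,1,0,0,0,0,2,0,0,0,0,3,0,0,0,2,3,0.02,0,-1.5,3.5,2.5,0.03,0,-1.5,4,2,0.03,0,-1.5,4,2,0.03,0,-1.5,4,2,0.03,0,-1.5,4,2,0.03,0,-1.5,4,2,0.03]

```text
clock: 5.25
position: [0.503, 0.0687, 0.2474]
ee_rot: [0.0, 0.989, -0.151, -0.001]
contact_force: [-0.1, 0.3, -4.3]
width: 0.0152
```

Call:
carry_out:
  moves: [0,-1.5,4,0.2,0.03,0,0,4,0,0,0,0,3.5,0,0,0,0,2.5,0,0,0,0,1.2,0,0,0,0,0,0,0,0,0,0,0,0,0,0,0,0,0,0,0,0,0,0,0,0,0,0,0]

```text
clock: 6.25
position: [0.49, 0.2184, 0.2494]
ee_rot: [0.0, 0.991, -0.137, 0.0]
contact_force: [0.4, -0.7, -3.5]
width: 0.0151
```

```bash
python3 - <<'E'
from h import *
a,st=save("wrist","w2.png"); print(st["position"].tolist(),st["ee_rot"].tolist(),st["contact_force"],st["width"])
R=quatR(st["ee_rot"]);print("yaw",np.arctan2(R[1,0],R[0,0]))
cv2.imwrite("pics/w2b.png",cv2.convertScaleAbs(a[:,:,::-1],alpha=1.7))
print(w2px("wrist",[[.596,.150,.024]],st))
E
```

```text
[0.48999062905385765, 0.21843874233118074, 0.24939979286177053] [0.00017033781953100304, 0.9905915172240808, -0.13685180632238528, 9.747882785926463e-06] [ 0.43524913 -0.66890372 -3.53082169] 0.015099901543620765
yaw -0.2745652263496958
[[359.53621859  53.52198248]]
```

View pics/w2b.png

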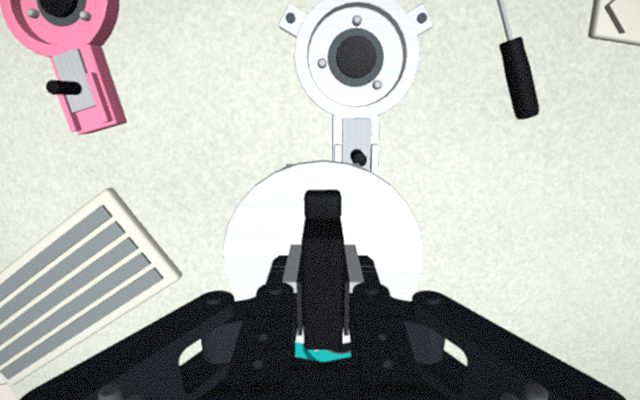

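The view shows the blank held level with the toe forward, and the bare-metal nest at (357,55). Its pins are at (357,20), (322,63) and (377,85), and the knob is at (357,157). I'll compute the nest's position and the disc's offset in the hand.

```bash
cat > m.py <<'E'
from h import *
s2=dict(position=[0.48999062905385765, 0.21843874233118074, 0.24939979286177053],ee_rot=[0.00017033781953100304, 0.9905915172240808, -0.13685180632238528, 9.747882785926463e-06])
G=cv2.GaussianBlur(cv2.imread("pics/w2.png",0),(0,0),1).astype(np.float32)
def fit(x0,z,r,th,rng=.008,st=.0005):
    def S(x,y,r):
        q=w2px("wrist",np.c_[x+r*np.cos(th),y+r*np.sin(th),0*th+z],s2).astype(np.float32); return cv2.remap(G,q[:,:1],q[:,1:],cv2.INTER_LINEAR).ravel()
    return max((float(np.abs(S(x,y,r+.001)-S(x,y,r-.001)).mean()),x,y) for x in x0[0]+np.arange(-rng,rng,st) for y in x0[1]+np.arange(-rng,rng,st))
E
python3 - <<'E'
from m import *
p=px2w("wrist",[[357,20],[322,63],[377,85]],.017,s2)[:,:2]
A=np.c_[2*p,np.ones(3)];s=np.linalg.solve(A,(p**2).sum(1));v=p-s[:2]
print("pins c",s[:2],np.linalg.norm(v,axis=1)[0],np.degrees(np.arctan2(v[:,1],v[:,0])))
print("rim outer",fit((.596,.150),.024,.064,np.linspace(-1.5,2.3,70)))
print("rim inner",fit((.596,.150),.024,.0505,np.linspace(0,6.28,90)))
print("pad",px2w("wrist",[[355.5,56]],.017,s2))
R=quatR(s2["ee_rot"]);P=np.array(s2["position"])
y=-.2746; d=fit(P[:2],P[2]-.005,.048,np.linspace(y-1.4,y+1.4,80)); print("disc",d,"tool offset",(R.T@np.array([d[1]-P[0],d[2]-P[1],0])))
print("knob top/nest x",px2w("wrist",[[357,154]],.068,s2))
E
```

```text
pins c [0.59439387 0.15326338] 0.03571087740380467 [ -15.96614213   83.99191835 -156.64966383]
rim outer (12.114899635314941, np.float64(0.588), np.float64(0.142))
rim inner (31.49555206298828, np.float64(0.595), np.float64(0.1535))
pad [[0.59550976 0.15367029 0.017     ]]
disc (21.886302947998047, np.float64(0.48649062905385765), np.float64(0.21893874233118074)) tool offset [-3.50446532e-03  4.67678127e-04 -7.44851364e-08]
knob top/nest x [[0.50486114 0.1804315  0.068     ]]
```

Nest centre is about (0.5948, 0.1533) and the pin zero is at -0.28 rad, so the blank is already clocked. I'll move above the nest and stop with the underside about 35 mm above the rim for a close check.

Call:
carry_out:
  moves: [0,3.5,-2.2,0,-0.007,0,3.6,-2.2,0,0,0,3.6,-2.1,0,0,0,0,0,-3,0,0,0,0,-3.5,0,0,0,0,-3.5,0,0,0,0,-3.5,0,0,0,0,-2.5,0,0,0,0,-0.9,0,0,0,0,0,0]

```text
clock: 7.3
position: [0.5962, 0.154, 0.0791]
ee_rot: [0.0, 0.99, -0.14, -0.001]
contact_force: [0.7, -0.5, -2.7]
width: 0.0154
```

```bash
sleep 0; python3 - <<'E'
from h import *
manip.get_image("wrist"); manip.get_image("wrist")
a,st=save("wrist","w3.png"); b,_=save("top","top3.png")
print(st["position"].tolist(),st["ee_rot"].tolist(),st["contact_force"])
cv2.imwrite("pics/w3b.png",cv2.convertScaleAbs(a[:,:,::-1],alpha=1.7))
E
```

```text
[0.5981644433413308, 0.15442376959954782, 0.08164227384893014] [-0.0003063548642305395, 0.9901884418009993, -0.13973258395129318, 0.001249340906649075] [ 0.51311607  0.86758295 -3.67217334]
```

View pics/w3b.png

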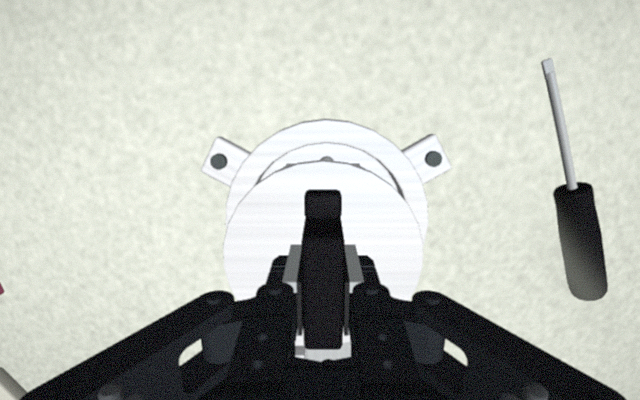

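The disc covers the nest and the front rim is visible, with the pin at (327,158) lined up with the toe. I'll fit both arcs.

```bash
cat > m3.py <<'E'
from h import *
from scipy.optimize import least_squares
def arcfit(f,st,z,r,span,c0,sign):
    g=cv2.GaussianBlur(cv2.imread(f,0),(0,0),1).astype(np.float32)
    th=span; rr=np.arange(r-.005,r+.005,.0002); pts=[]
    for t in th:
        q=w2px("wrist",np.c_[c0[0]+rr*np.cos(t),c0[1]+rr*np.sin(t),0*rr+z],st).astype(np.float32)
        v=cv2.remap(g,q[:,:1],q[:,1:],cv2.INTER_LINEAR).ravel(); d=sign*np.gradient(v)
        i=np.argmax(d); pts.append([c0[0]+rr[i]*np.cos(t),c0[1]+rr[i]*np.sin(t)])
    pts=np.array(pts); s=least_squares(lambda c:np.hypot(*(pts-c).T)-r,c0,loss="soft_l1",f_scale=.0004)
    return s.x,np.median(np.abs(s.fun))
E
python3 - <<'E'
from m3 import *
st=dict(position=[0.5981644433413308, 0.15442376959954782, 0.08164227384893014],ee_rot=[-0.0003063548642305395, 0.9901884418009993, -0.13973258395129318, 0.001249340906649075])
y=-.28;R=quatR(st["ee_rot"])
for c in ([.595,.153],[.597,.151]):
    n,e=arcfit("pics/w3.png",st,.024,.064,np.linspace(y-.45,y+.45,60),c,-1)
    n2,e2=arcfit("pics/w3.png",st,.024,.064,np.r_[np.linspace(y-1.4,y-.8,40),np.linspace(y-.45,y+.45,60),np.linspace(y+.8,y+1.4,40)],c,-1)
    d,f=arcfit("pics/w3.png",st,st["position"][2]-.005,.048,np.linspace(y-1.2,y+1.2,80),[c[0]+0,c[1]],1)
    d2,f2=arcfit("pics/w3.png",st,st["position"][2]-.005,.048,np.linspace(y-1.2,y+1.2,80),[c[0]+0,c[1]],-1)
    print("nest",n,e,n2,e2,"disc",d,f,d2,f2)
print(px2w("wrist",[[327,159]],.017,st), [ .5948+.036*np.cos(-.28),.1533+.036*np.sin(-.28)])
for _ in range(3): print(manip.get_state()["position"])
print(w2px("wrist",[[.5948+.064*np.cos(y),.1533+.064*np.sin(y),.024]],st))
E
```

```text
nest [0.59423733 0.15323214] 0.00018804870881129754 [0.59389058 0.1532013 ] 0.0006379000046473557 disc [0.59677959 0.15469647] 0.0002764582791175002 [0.59538252 0.15426163] 0.0003724886344409692
nest [0.59427011 0.15323312] 0.00012016450468983059 [0.59390614 0.15269471] 0.00045349826291259804 disc [0.59688803 0.15449283] 0.0004600595101512672 [0.59550196 0.15376759] 0.0005187557501931048
[[0.6335993  0.14160338 0.017     ]] [np.float64(0.6293979957791878), np.float64(0.1433511966516919)]
[0.59840341 0.15456999 0.08228814]
[0.59840341 0.15456999 0.08228814]
[0.59840341 0.15456999 0.08228814]
[[326.35902027 120.0271025 ]]
```

Call:
carry_out:
  moves: [0,-0.15,-0.1,0,0,0,0,0,-1,0,0,0,0,-1.2,0,0,0,0,-0.8,0,0,0,0,-0.3,0,0,0,0,-0.2,0,0,0,0,0,0,0,0,0,0,0,0,0,0,0,0,0,0,0,0,0]

```text
clock: 8.5
position: [0.5957, 0.1534, 0.0456]
ee_rot: [-0.0, 0.99, -0.14, 0.0]
contact_force: [0.3, 0.0, -3.7]
width: 0.0153
```

Call:
carry_out:
  moves: [0,0,0,-0.1,0,0,0,0,0,0,0,0,0,0,0,0,0,0,0,0,0,0,0,0,0,0,0,0,0,0,0,0,0,0,0,0,0,0,0,0,0,0,0,0,0,0,0,0,0,0]

```text
clock: 9.5
position: [0.5954, 0.1534, 0.0443]
ee_rot: [0.0, 0.99, -0.14, 0.0]
contact_force: [0.1, -0.3, -3.8]
width: 0.0154
```

Call:
carry_out:
  moves: [0,0,0,-0.1,0,0,0,0,0,0,0,0,0,-0.1,0,0,0,0,0,0,0,0,0,-0.1,0,0,0,0,0,0,0,0,0,0,0,0,0,0,0,0,0,0,0,0,0,0,0,0,0,0]

```text
clock: 10.5
position: [0.5954, 0.1534, 0.0413]
ee_rot: [0.0, 0.99, -0.14, 0.0]
contact_force: [0.9, -0.1, -4.3]
width: 0.0154
```

Call:
carry_out:
  moves: [0,0,0,-0.1,0,0,0,0,0,0,0,0,0,-0.1,0,0,0,0,0,0,0,0,0,0,0,0,0,0,0,0,0,0,0,0,0,0,0,0,0,0,0,0,0,0,0,0,0,0,0,0]

```text
clock: 11.5
position: [0.5954, 0.1534, 0.0393]
ee_rot: [0.0, 0.99, -0.14, 0.0]
contact_force: [0.0, -1.3, -4.1]
width: 0.0154
```

Call:
carry_out:
  moves: [0,0,0,-0.1,0,0,0,0,0,0,0,0,0,-0.05,0,0,0,0,0,0,0,0,0,-0.05,0,0,0,0,0,0,0,0,0,0,0,0,0,0,0,0,0,0,0,0,0,0,0,0,0,0]

```text
clock: 12.5
position: [0.5955, 0.1534, 0.0379]
ee_rot: [0.0, 0.99, -0.14, 0.0]
contact_force: [-1.3, -0.8, 5.8]
width: 0.0151
```

Call:
carry_out:
  moves: [0,0,0,-0.05,0,0,0,0,0,0,0,0,0,0,0,0,0,0,0,0,0,0,0,0,0,0,0,0,0,0,0,0,0,0,0,0,0,0,0,0,0,0,0,0,0,0,0,0,0,0]

```text
clock: 13.5
position: [0.5955, 0.1534, 0.0373]
ee_rot: [-0.0, 0.99, -0.14, 0.0]
contact_force: [-0.5, -0.3, 5.1]
width: 0.0149
```

The load levels off at about 9 N while the blank sinks, which is the pad giving way with the slots over the pins. I'll continue in small steps.

Call:
carry_out:
  moves: [0,0,0,-0.05,0,0,0,0,0,0,0,0,0,-0.05,0,0,0,0,0,0,0,0,0,-0.05,0,0,0,0,0,0,0,0,0,0,0,0,0,0,0,0,0,0,0,0,0,0,0,0,0,0]

```text
clock: 14.5
position: [0.5955, 0.1534, 0.0358]
ee_rot: [-0.0, 0.99, -0.14, 0.0]
contact_force: [-1.3, -0.9, 5.1]
width: 0.0154
```

Call:
carry_out:
  moves: [0,0,0,-0.1,0,0,0,0,0,0,0,0,0,-0.1,0,0,0,0,0,0,0,0,0,-0.1,0,0,0,0,0,0,0,0,0,0,0,0,0,0,0,0,0,0,0,0,0,0,0,0,0,0]

```text
clock: 15.5
position: [0.5959, 0.1532, 0.0344]
ee_rot: [-0.0, 0.99, -0.14, 0.001]
contact_force: [-2.6, -1.0, 14.6]
width: 0.0151
```

Call:
carry_out:
  moves: [0,0,0,-0.1,0,0,0,0,0,0,0,0,0,-0.05,0,0,0,0,0,0,0,0,0,-0.05,0,0,0,0,0,0,0,0,0,0,0,0,0,0,0,0,0,0,0,0,0,0,0,0,0,0]

```text
clock: 16.5
position: [0.5965, 0.1532, 0.0315]
ee_rot: [-0.0, 0.99, -0.14, 0.001]
contact_force: [-1.7, -1.1, 7.8]
width: 0.0151
```

Call:
carry_out:
  moves: [0,0,0,-0.05,0,0,0,0,0,0,0,0,0,-0.05,0,0,0,0,0,0,0,0,0,0,0,0,0,0,0,0,0,0,0,0,0,0,0,0,0,0,0,0,0,0,0,0,0,0,0,0]

```text
clock: 17.5
position: [0.5965, 0.1532, 0.0305]
ee_rot: [-0.0, 0.99, -0.14, 0.001]
contact_force: [0.4, -1.2, 6.5]
width: 0.015
```

Call:
carry_out:
  moves: [0,0,0,-0.05,0,0,0,0,0,0,0,0,0,-0.05,0,0,0,0,0,0,0,0,0,0,0,0,0,0,0,0,0,0,0,0,0,0,0,0,0,0,0,0,0,0,0,0,0,0,0,0]

```text
clock: 18.5
position: [0.5966, 0.1531, 0.0294]
ee_rot: [-0.0, 0.99, -0.14, 0.001]
contact_force: [-0.7, -1.8, 6.4]
width: 0.0152
```

Call:
carry_out:
  moves: [0,0,0,-0.05,0,0,0,0,0,0,0,0,0,0,0,0,0,0,0,0,0,0,0,0,0,0,0,0,0,0,0,0,0,0,0,0,0,0,0,0,0,0,0,0,0,0,0,0,0,0]

```text
clock: 19.5
position: [0.5965, 0.1532, 0.029]
ee_rot: [-0.0, 0.99, -0.14, 0.001]
contact_force: [-1.3, -1.3, 7.9]
width: 0.0149
```

Call:
carry_out:
  moves: [0,0,0,-0.05,0,0,0,0,0,0,0,0,0,0,0,0,0,0,0,0,0,0,0,0,0,0,0,0,0,0,0,0,0,0,0,0,0,0,0,0,0,0,0,0,0,0,0,0,0,0]

```text
clock: 20.5
position: [0.5965, 0.1531, 0.029]
ee_rot: [-0.0, 0.99, -0.14, 0.001]
contact_force: [-1.8, -2.1, 10.3]
width: 0.0152
```

It stopped at TCP z 0.029 with the force rising, so the blank is home. I'll release, lift and look.

Call:
carry_out:
  moves: [50,0,0,0,0,50,0,0,0,0,50,0,0,0,0,50,0,0,0,0,50,0,0,0,0,50,0,0,0,0,50,0,0,1,0,50,0,0,2,0,50,0,0,2,0,50,0,0,2,0]

```text
clock: 21.5
position: [0.5955, 0.1534, 0.0988]
ee_rot: [-0.0, 0.99, -0.14, 0.0]
contact_force: [-0.3, 0.4, -0.5]
width: 0.0426
```

Call:
carry_out:
  moves: [0,0,0,3,0,0,-2,0.6,3,0,0,-3,0.9,2,0,0,-3,0.9,0,0,0,-2,0.6,0,0,0,0,0,0,0,0,0,0,0,0,0,0,0,0,0,0,0,0,0,0,0,0,0,0,0]

```text
clock: 22.5
position: [0.4961, 0.1831, 0.1771]
ee_rot: [0.0, 0.99, -0.14, -0.0]
contact_force: [0.2, 0.1, -0.3]
width: 0.0001
```

```bash
python3 - <<'E'
from h import *
a,st=save("wrist","w4.png")
print(st["position"].tolist(),st["ee_rot"].tolist(),st["contact_force"],st["width"])
cv2.imwrite("pics/w4b.png",cv2.convertScaleAbs(a[:,:,::-1],alpha=1.7))
print(w2px("wrist",[[.5945-.1*np.cos(.28),.1533+.1*np.sin(.28),.068]],st))
E
```

```text
[0.4960867118351508, 0.18311339819525252, 0.17705260886791868] [0.0001304983179158549, 0.9901567416538211, -0.13996284231679967, -0.00011268664467307165] [ 0.22177593  0.06424112 -0.25752677] 7.468681558421191e-05
[[324.61507293 195.50027941]]
```

View pics/w4b.png

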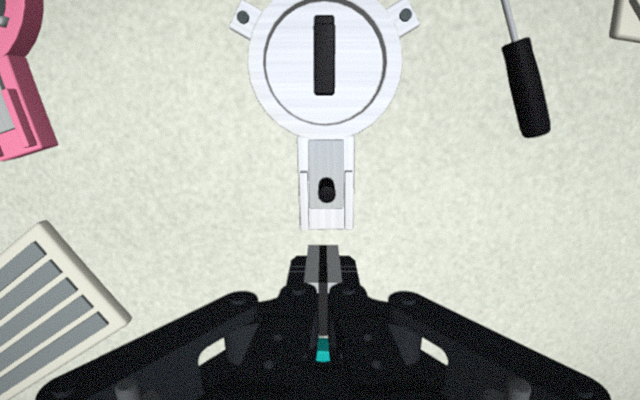

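The blank sits flush and concentric in the nest, at (324,62). The latch is still open, with its knob at about (327,187). I'll go behind the knob with the fingers shut.

Call:
carry_out:
  moves: [0,-1.4,0.3,0,0,0,-1.4,0.3,0,0,0,0,0,-3,0,0,0,0,-3.5,0,0,0,0,-3.5,0,0,0,0,-2,0,0,0,0,-1.2,0,0,0,0,0,0,0,0,0,0,0,0,0,0,0,0]

```text
clock: 23.55
position: [0.4677, 0.1897, 0.0464]
ee_rot: [-0.0, 0.99, -0.14, 0.001]
contact_force: [0.1, -0.1, 0.2]
width: -0.0001
```

Call:
carry_out:
  moves: [0,0.48,-0.14,0,0,0,0.48,-0.14,0,0,0,0.3,-0.08,0,0,0,0.3,-0.08,0,0,0,0.3,-0.08,0,0,0,0.3,-0.08,0,0,0,0.3,-0.08,0,0,0,0,0,0,0,0,0,0,0,0,0,0,0,0,0]

```text
clock: 24.55
position: [0.4924, 0.1825, 0.0453]
ee_rot: [-0.0, 0.99, -0.14, 0.0]
contact_force: [-0.6, -0.6, -0.7]
width: 0.0
```

Call:
carry_out:
  moves: [0,0.3,-0.08,0,0,0,0.3,-0.08,0,0,0,0.2,-0.06,0,0,0,0,0,0,0,0,0.1,-0.03,0,0,0,0,0,0,0,0,0.1,-0.03,0,0,0,0,0,0,0,0,0,0,0,0,0,0,0,0,0]

```text
clock: 25.55
position: [0.502, 0.1798, 0.0453]
ee_rot: [-0.0, 0.99, -0.14, 0.0]
contact_force: [-1.0, 0.3, 0.4]
width: -0.0005
```

Call:
carry_out:
  moves: [0,0.1,-0.03,0,0,0,0,0,0,0,0,0.1,-0.03,0,0,0,0,0,0,0,0,0,0,0,0,0,0,0,0,0,0,0,0,0,0,0,0,0,0,0,0,0,0,0,0,0,0,0,0,0]

```text
clock: 26.55
position: [0.5041, 0.1791, 0.0453]
ee_rot: [0.0, 0.99, -0.14, 0.0]
contact_force: [0.5, 0.9, -0.3]
width: 0.0001
```

```bash
python3 - <<'E'
from h import *
a,st=save("wrist","w5.png"); print(st["position"],st["contact_force"])
cv2.imwrite("pics/w5b.png",cv2.resize(cv2.convertScaleAbs(a[100:400,160:480,::-1],alpha=1.7),None,fx=2,fy=2))
E
```

```text
[0.5040817  0.17907231 0.04534871] [ 0.51784253  0.923202   -0.29062784]
```

View pics/w5b.png

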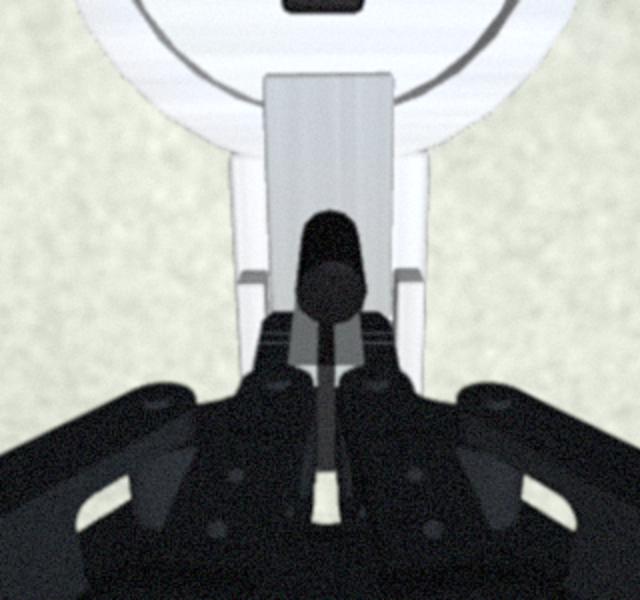

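The fingers touch the knob, and the latch plate's tip now reaches over the disc's rim. I'll press gently on to find the end stop.

Call:
carry_out:
  moves: [0,0.1,-0.03,0,0,0,0,0,0,0,0,0,0,0,0,0,0,0,0,0,0,0.1,-0.03,0,0,0,0,0,0,0,0,0,0,0,0,0,0,0,0,0,0,0,0,0,0,0,0,0,0,0]

```text
clock: 27.6
position: [0.5047, 0.1789, 0.0453]
ee_rot: [0.0, 0.99, -0.14, -0.001]
contact_force: [-5.2, 1.8, 2.7]
width: 0.0003
```

Call:
carry_out:
  moves: [0,0.1,-0.03,0,0,0,0,0,0,0,0,0,0,0,0,0,0,0,0,0,0,0,0,0,0,0,0,0,0,0,0,0,0,0,0,0,0,0,0,0,0,0,0,0,0,0,0,0,0,0]

```text
clock: 28.6
position: [0.5047, 0.1788, 0.0453]
ee_rot: [-0.0, 0.99, -0.14, -0.002]
contact_force: [-5.5, 3.3, 5.5]
width: -0.0003
```

The position holds at 0.5047 while the force rises, so this is the end stop. I'll back off, lift and check.

Call:
carry_out:
  moves: [0,-1,0.28,0,0,0,-1,0.28,0,0,0,-1,0.28,0,0,0,-1,0.28,1,0,0,0,0,3,0,0,0,0,4,0,0,0,0,4,0,0,0,0,3,0,0,0,0,0,0,0,0,0,0,0]

```text
clock: 29.6
position: [0.4667, 0.1896, 0.1963]
ee_rot: [-0.0, 0.99, -0.139, 0.001]
contact_force: [-0.7, -0.8, -1.3]
width: -0.0002
```

```bash
python3 - <<'E'
from h import *
manip.get_image("wrist"); manip.get_image("wrist")
a,st=save("wrist","w6.png"); print(st["position"].tolist(),st["contact_force"])
cv2.imwrite("pics/w6b.png",cv2.convertScaleAbs(a[:,:,::-1],alpha=1.7))
u=np.array([.9624,-.2715])
for d in(.100,.077): print(d,w2px("wrist",[[*(np.array([.5945,.1533])-d*u),.068],[*(np.array([.5945,.1533])-d*u),.0325]],st))
E
```

```text
[0.46569711738418523, 0.18925769352924146, 0.19433671159578741] [ 0.56701585  0.11546122 -0.06677769]
0.1 [[321.88060942 151.61241974]
 [321.93179691 146.34709794]]
0.077 [[321.72430681 121.75122479]
 [321.79464318 119.8461261 ]]
```

View pics/w6b.png

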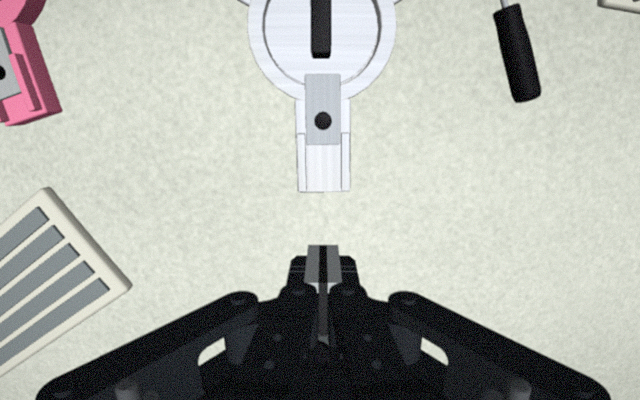

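The knob is at (322,120), where the fully-in position predicts (322,121). The plate overlaps the rim, the blank is flush, and the gripper is clear. I'm handing in.

```bash
python3 -c "
from rig import manip
print(manip.sign_off())"
```

```text
the job is handed in; nothing more can be done
None
```

The blank is in the metal nest, fully home on the pins, and the latch is slid in over its rim. I handed the job in at about 30 s of the 72 s allowed; no verdict is reported.

**What I did:** I gripped the blank by its bar and turned it to the pin angle measured in the images, about -0.28 rad in the world frame. That was close enough that no searching turn was needed. I then pushed it down gently, let go, and pushed the latch in with the closed fingers.

**Last checks:**
- **Home:** the blank stopped at TCP z = 0.029 m, which puts its underside about 8 mm above the table. In the picture it sat flush and concentric after release.
- **Force:** readings while lowering reached about 15 N, roughly 19 N on the nest with the blank's weight. That peak came briefly, probably as the slots slipped onto the pin tips. These are readings between steps, so a higher momentary peak is possible.
- **Latch:** it ran to its end stop, and the knob was at (322,120), where fully in predicts (322,121).
- **Clear:** the gripper was clear of everything, with force near zero. The driver looked undisturbed; the jar and the clear case were out of the last picture, but the arm did not go near them.

**What disagreed:** an early position estimate of the blank was about 8 mm off, and readings taken just after a move differed by about 2 mm. I re-measured from near and corrected both before gripping and before lowering.

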